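# Slide the glue pot to the keep-warm place and cover it

## Robot

A 6-joint arm with a two-finger parallel gripper is mounted at the origin on the work surface. World frame = base frame: x ahead of the robot, y to its left, z up, the work surface at z = 0. Lengths are in m, angles in rad, forces in N, time in s.
With the tool pointing down it reaches from about 0.275 to 0.85 m from the base axis. Payload 19 kg.
Tool frame: the origin (TCP) lies midway between the tips of the shut fingers; the grasp point (between the pads) lies 19 mm behind it; z points along the fingers, y is the line along which they close (so a half turn about z gives the same grasp; the last joint's range is limited). The gripper opens to 85 mm and grips with 20 to 120 N. Pads are 22 mm wide; open, the fingers measure 114 mm over their backs; the gripper's body (76 mm by 85 mm) begins 54 mm behind the grasp point. The pads swing forward as they close: fully open they stand 13 mm farther back than shut.
Start: joints at [-1.27, 0.15, 1.437, -0, 1.554, -0.134], TCP at [0.242, -0.521, 0.231] pointing down, gripper open.
Joint ranges: [-2.8, 2.8], [-0.68, 2.1], [0.12, 2.68], [-1.39, 4.53], [0.16, 2.79], [-2.81, 2.81]. Speed limits (rad/s): [1.89, 1.89, 2.22, 3.01, 3.01, 3.01].

## Interface

Orientations are given as a unit quaternion [w, x, y, z].
In Python, from workcell import monitor, eyes, workorder, models gives the robot as it stands. The module is installed in compiled form; this text tells all that it offers.
- The arm moves only by the shell command python3 -m crank 'ROWS'. ROWS is text: rows parted by semicolons, each of 7 numbers parted by spaces: the shift along the tool's x, y, z each as a share of 0.25 m, from -1 to 1, then the turn, a rotation vector about the tool's x, y, z each as a share of pi rad, from -1 to 1, then the opening, from 0 (shut) to 1 (fully open). A call has 1 to 5 rows; each row is the pose to reach, as a shift and turn from the pose commanded when the call began, along the tool's axes at that moment, turning the shorter way round; what a row does not reach only later rows make up. A row lasts 1/8 s, in which the tool goes at most 62.5 mm and 10.7 degrees, less where a joint would pass 70% of its speed; a pose out of reach is approached as far as the arm can. A call with a number of a shift or a turn outside -1 to 1 is refused whole. A call with a gripper value outside its range is refused whole. The fingers move at their own pace and stop on an object; the grip force is fixed at half the most. Time passes only in rows, so rows that repeat a pose let the fingers close. It gives the time, the measured TCP pose, the force, the opening and the grip force at its end, in the units of the state.
- monitor.observe(): the state, without advancing time (a new reading comes with each control period).
- eyes.camera(name): name is "side" or "top"; returns the picture (384x512x3 uint8, blue, green, red); there is no depth.
- eyes.camera_model(name): a dict with "fov_y" (degrees; the focal length in pixels is half the picture's height over the tangent of half this angle, whatever the lens; pixels are square), "cx", "cy" (the principal point, pixels), "R" (3x3) and "t" (3): a world point X has camera coordinates R X + t. Camera axes: x right, y down, z forward; pixel columns grow to the right and rows downward; lengths in m; the calibration is good to about 2 mm. A picture is of the moment at which its call begins. camera_model takes no time and is no camera call.
- workorder.close_job(): hands the job in; it is judged then, once.
Trained networks look in the newest picture that a camera, given by its name, has taken for a name from the list of things; names that differ only in an ending like _2 or _b are one class to them, and where a whole thing is asked for, a point or a joint stands for the part that bears it (a point fixed in the world has none). Each returns a list of dicts, best first, with "score" (0 to 1); they miss things now and then, are a little off and sometimes report something else, mostly with a low value. They report only what shows in the picture. A call takes as long as a camera call. They do not tell look-alikes from the thing itself.
- models.boxes_of(camera, name): "centre" ([column, row] in pixels, amid what is visible of it).
The state is a dict: "time": time; "q": joint angles; "joint_vel": joint speeds; "tau": joint torques, N m; "position": TCP position; "tool_rot": TCP orientation; "ft_force": force on the tool from outside, world axes, zero at the start; "moment": the same for the moment, N m; "grip_width": finger opening in m; "finger_force": force on a finger pad.
Only numpy, scipy, OpenCV 4.12 (cv2) and the standard library are available. Lean on these libraries where they do the work, as an engineer would, in place of code of your own. Each camera call takes 0.05 s, during which the arm holds its last target. There are 200 camera calls.

## Task

Take the glue pot by its handle and slide it along the warmer, without lifting or tipping it, from the hot ring under the drying shelf into the oblong keep-warm area, until it comes up against the sprung feeler and pushes it in a little (gently, do not ram it), and leave it resting against the feeler. Then take the larger of the two round wooden lids out of the offcut crate and set it centred on the pot so that it covers the mouth. Leave the plane, the hammer and the bottle where they are.

Things in the scene. Friction and masses are not known exactly. Their poses are not given: they have to be found in the camera images.
- glue_pot: Aluminium pot, 96 mm outer diameter, 90 mm high, wall 4 mm, 0.5 to 0.8 kg, open top. On its -x side a straight wooden bar handle, 16 mm wide (y), 14 mm high, centre line 65 mm above the pot's bottom, ending 108 mm from the pot's axis. Origin: centre of its underside; z up. Starts on the hot ring, handle roughly along the warmer's -x, towards the robot.
- pot_grip (a point): Point on the centre line of the pot's handle, 18 mm from its free end, 90 mm from the pot's axis; axes as the pot's.
- pot_rim (a point): Centre of the pot's mouth, at rim height (90 mm above its underside).
- warmer: Fixed electric warmer: flat steel plate 170 (x) by 440 (y) mm, its top 30 mm above the bench. Origin: centre of its underside, on the bench. White outlines on the plate mark the hot ring (+y end) and the oblong keep-warm area (-y end).
- hot_ring (a point): Centre of the hot ring, 112 mm across, on the plate's top (warmer x = 0, y = +110 mm).
- warm_area (a point): Centre of the oblong keep-warm area, 112 mm wide (x) and 172 mm long (y), on the plate's top (warmer x = 0, y = -115 mm).
- shelf_edge (a point): Middle of the lower front edge of the fixed drying shelf over the hot ring: 210 mm above the bench, warmer x = -103, y = +115 mm. The shelf runs 190 mm back (+x) and 70 mm to each side, 16 mm thick, on two 12 mm posts at warmer x = +79, y = +55 and +175 mm. Only 5 mm or so of the pot's handle shows from above, so there it must be taken with the tool tilted, from the robot's side.
- gauge_rail: Fixed rail along y at the warmer's back edge (x = +78 mm, 65 to 75 mm above the bench, y = -217 to +7 mm); origin and axes as the warmer's. It carries a carriage, clamped at a different place each time, whose arm (64 to 76 mm above the bench) reaches over the plate to x = -25 mm and holds the sprung feeler.
- feeler_zone (a point): Middle of the stretch (warmer x = 0, y = -153 mm, 66 mm above the bench) where the feeler is: a brass pad 60 mm wide (x), 30 mm high, facing +y. Its face at rest is within 25 mm of this point along y; where is not reported, find it by touch or sight. The pot's axis is then 48 mm before it. The pad gives way 18 mm, 0.8 N at first, 2.4 N at the end, then it is solid.
- big_lid: The larger wooden lid: disc 116 mm across, 10 mm thick, with an upright bar handle on top along its x axis, 64 mm long, 14 mm wide, rising 32 mm above the disc; 0.13 kg. Origin: centre of the disc's underside. Lies flat in the crate.
- big_lid_bar (a point): Middle of the large lid's bar handle, 28 mm above the lid's underside; x along the bar.
- small_lid: The smaller wooden lid, 76 mm across, 10 mm thick, similar bar handle 50 mm long: too small for the pot, in the other half of the crate.
- crate: Plywood crate, 276 (x) by 192 (y) by 42 mm high, walls and floor 6 mm, with the two lids side by side along x (which is where changes) and mosaic offcuts, 20 to 30 mm high, along its +y wall. Origin: centre of its underside.
- plane: Bystander: wooden hand plane, 65 by 200 by 30 mm, blade rising to about 60 mm; origin under its centre, long axis y.
- hammer: Bystander: hammer 240 mm long, lying on the bench along its x axis.
- glue_bottle: Bystander: white bottle, 60 mm across, 150 mm high, standing; origin under its centre.
Things that resemble listed ones, but are neither listed nor needed, are in the scene too. Leave any red look-alike of the glue_pot alone. What is shaped like the big_lid but orange is not meant.

How it is judged:
By the outcome, as a careful person would: the job done as asked, in the order asked, and still so for the second after the job is handed in, with the robot touching nothing.
It also fails if it takes over 67 s, if anything falls off the work surface, if the arm or the gripper's body presses on something with over 40 N, if the wrist force passes 120 N, or if a joint passes its speed limit or range.

## Working session

There is one attempt and no reset: what is moved stays moved. The work goes in short steps, Python scripts to look and compute and a shell command to move; the robot and the scene stay as the last step left them, time stands still between calls to the robot, and variables do not carry over. Pictures are saved under pics/ and viewed, at most 10 in all, crops included, and the job is handed in when it is done.

```bash
mkdir -p pics
cat > h.py <<'E'
import numpy as np, cv2
from workcell import monitor, eyes, workorder, models
from scipy.spatial.transform import Rotation as Ro
def cam(n):
    m=eyes.camera_model(n); R=np.array(m["R"]);t=np.array(m["t"]); f=192/np.tan(np.radians(m["fov_y"])/2)
    return m,R,t,f
def proj(n,X):
    m,R,t,f=cam(n); c=(R@np.atleast_2d(X).T).T+t
    return np.c_[m["cx"]+f*c[:,0]/c[:,2], m["cy"]+f*c[:,1]/c[:,2]]
def back(n,px,z):
    m,R,t,f=cam(n); d=R.T@np.array([(px[0]-m["cx"])/f,(px[1]-m["cy"])/f,1]); o=-R.T@t
    return o+d*(z-o[2])/d[2]
def rot():
    s=monitor.observe(); q=s["tool_rot"]; return np.array(s["position"]),Ro.from_quat([q[1],q[2],q[3],q[0]])
def row(p,Rt,p0=None,R0=None):
    if p0 is None: p0,R0=rot()
    d=R0.inv().apply(np.array(p)-p0)/.25; r=(R0.inv()*Rt).as_rotvec()/np.pi
    return np.round(np.r_[d,r],3)
E
python3 - <<'E'
from h import *
np.set_printoptions(precision=3,suppress=True)
ims=[]
for n in("top","side"):
    im=eyes.camera(n); cv2.imwrite(f"pics/{n}0.png",im)
    m,R,t,f=cam(n); print(n,{k:v for k,v in m.items() if k not in"Rt"},"pos",-R.T@t,R[2], {k for k in m})
    for k in["glue_pot","pot_grip","warmer","gauge_rail","big_lid","big_lid_bar","small_lid","crate","plane","hammer","glue_bottle"]:
        print(k,[(round(d["score"],2),np.round(d["centre"])) for d in models.boxes_of(n,k)][:4])
p,r=rot();print(p,r.as_matrix())
E
```

```text
top {'fov_y': 54.6216323062234, 'cx': 249.2088545452612, 'cy': 192.8946277101203} pos [0.428 0.016 1.105] [ 0.157 -0.031 -0.987] {'fov_y', 'R', 'cx', 't', 'cy'}
glue_pot [(0.64, array([189., 254.])), (0.19, array([352., 227.]))]
pot_grip [(0.72, array([187., 254.]))]
warmer [(0.81, array([185., 174.])), (0.63, array([268., 262.]))]
gauge_rail [(0.85, array([259., 153.])), (0.36, array([ 98., 277.]))]
big_lid [(0.92, array([361., 139.])), (0.81, array([358., 197.])), (0.24, array([351., 228.]))]
big_lid_bar [(0.94, array([362., 200.])), (0.78, array([360., 139.]))]
small_lid [(0.85, array([363., 247.]))]
crate [(0.79, array([352., 230.]))]
plane [(0.79, array([271., 263.])), (0.59, array([359., 200.]))]
hammer [(0.68, array([100., 279.]))]
glue_bottle [(0.93, array([313., 142.]))]
side {'fov_y': 43.07494874555161, 'cx': 262.4941441138397, 'cy': 194.59135149994577} pos [-0.273  0.788  0.868] [ 0.625 -0.568 -0.535] {'fov_y', 'R', 'cx', 't', 'cy'}
glue_pot [(0.97, array([181., 230.])), (0.62, array([260., 270.])), (0.59, array([334., 186.]))]
pot_grip [(0.9, array([183., 232.]))]
warmer [(0.68, array([201., 221.]))]
gauge_rail [(0.97, array([256., 199.])), (0.42, array([327., 199.]))]
big_lid [(0.79, array([304., 167.])), (0.37, array([328., 198.]))]
big_lid_bar [(0.68, array([307., 170.])), (0.59, array([333., 190.]))]
small_lid [(0.56, array([184., 230.]))]
crate [(0.65, array([327., 202.]))]
plane [(0.59, array([311., 258.]))]
hammer [(0.74, array([191., 355.]))]
glue_bottle [(0.72, array([280., 174.]))]
[ 0.242 -0.521  0.231] [[ 0.907  0.421 -0.   ]
 [ 0.421 -0.907  0.   ]
 [-0.    -0.    -1.   ]]
```

View pics/top0.png

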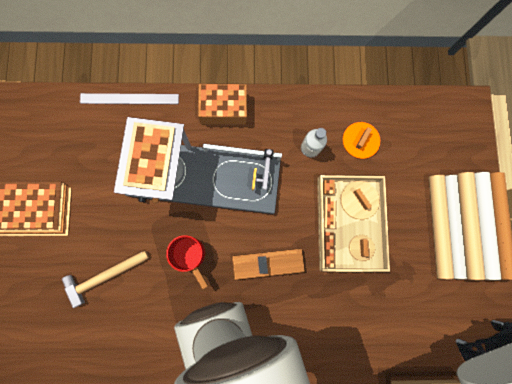

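View pics/side0.png

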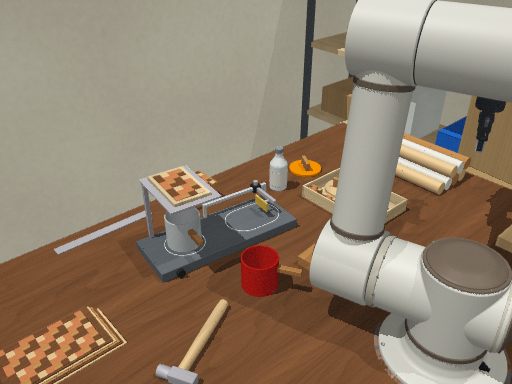

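The top view shows the warmer (columns 120–280, rows 118–213), with the shelf at its left. The red look-alike is at (185,253), and the big lid in the crate at (358,200). In the side view the real pot stands on the ring at (182,230), handle end near (197,240). I'll enlarge both for accurate measurement.

Run:
```python
import cv2,numpy as np
a=cv2.imread("pics/top0.png")[110:220,110:290]; b=cv2.imread("pics/side0.png")[160:285,130:305]; c=cv2.imread("pics/top0.png")[165:280,310:395]
r=lambda i,k:cv2.resize(i,None,fx=k,fy=k,interpolation=cv2.INTER_CUBIC)
cv2.imwrite("pics/cropt.png",r(a,4.4)); cv2.imwrite("pics/crops.png",r(b,4.5));cv2.imwrite("pics/cropc.png",r(c,5))
```

```text
(no output)
```

View pics/cropt.png

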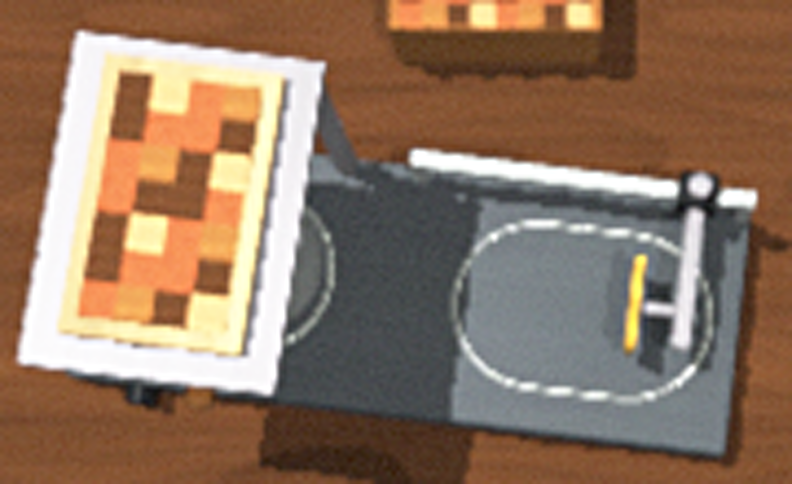

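View pics/crops.png

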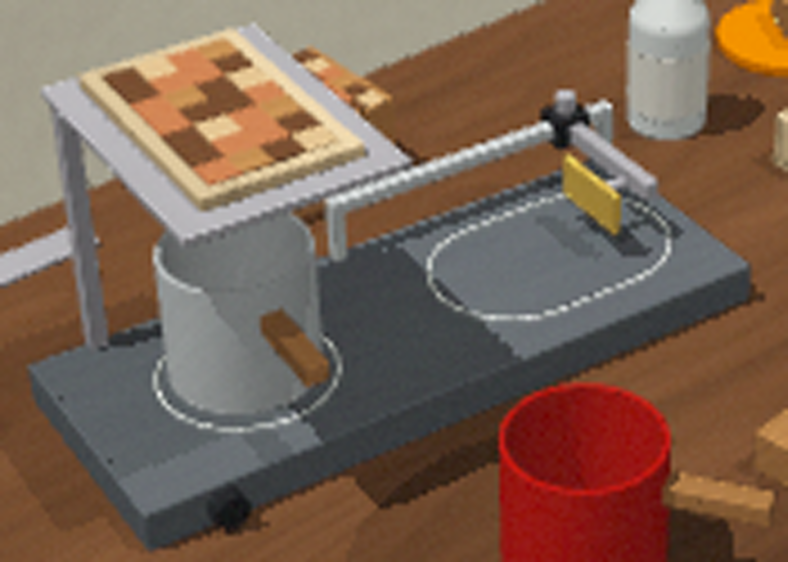

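View pics/cropc.png

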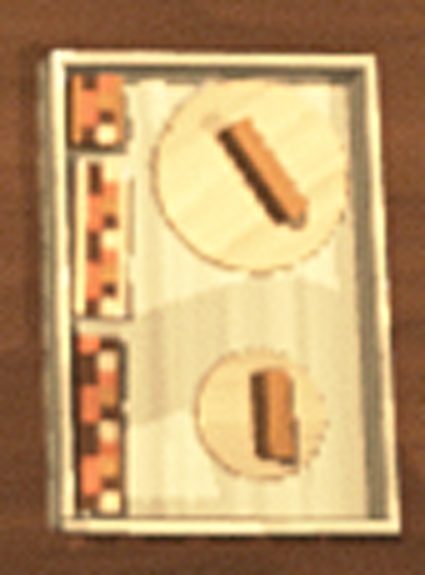

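The crops show clear measurement points: the plate corners, the oblong outline, the pot rim and handle, the brass pad, and the lid disc and bar. I'll fit poses to these.

```bash
cat > fit.py <<'E'
from h import *
from scipy.optimize import least_squares as LS
np.set_printoptions(precision=4,suppress=True)
T=lambda u,v:[110+(u+.5)/4.4-.5,110+(v+.5)/4.4-.5]
S=lambda u,v:[130+(u+.5)/4.5-.5,160+(v+.5)/4.5-.5]
C=lambda u,v:[310+(u+.5)/5-.5,165+(v+.5)/5-.5]
def tf(p,L):
    L=np.atleast_2d(L);c,s=np.cos(p[2]),np.sin(p[2]); return np.c_[p[0]+c*L[:,0]-s*L[:,1],p[1]+s*L[:,0]+c*L[:,1],L[:,2]]
def fit(obs,p0):
    f=lambda p:np.concatenate([(proj(n,tf(p,[L]))[0]-px) for n,L,px in obs])
    r=LS(f,p0,loss="soft_l1"); print(r.x,"res",r.fun.reshape(-1,2).round(1).tolist()); return r.x
a=np.linspace(0,2*np.pi,200)
def ext(n,p,L):
    q=proj(n,tf(p,L)); return np.r_[q.min(0),q.max(0)]
obl=np.array([[.056*np.cos(t),-.115+.03*np.sign(np.sin(t))+.056*np.sin(t),.03] for t in a])
def fw(p):
    r=[]
    for L,px in [((.085,.22,.03),S(32,372)),((-.085,.22,.03),S(148,518)),((-.085,-.22,.03),S(750,268))]: r.append(proj("side",tf(p,[L]))[0]-px)
    r.append(proj("top",tf(p,[(-.085,-.22,.03)]))[0]-T(724,449))
    r.append(ext("top",p,obl)-np.r_[T(453,220),T(714,402)]); r.append(ext("side",p,obl)-np.r_[S(426,189),S(673,321)])
    r.append(proj("top",tf(p,[(-.103,.045,.21)]))[0]-T(275,395))
    r.append(proj("top",tf(p,[(-.103,.185,.21)]))[0]-T(18,365))
    return np.concatenate(r)
r=LS(fw,[.45,.1,-.1],loss="soft_l1"); W=r.x; print("warmer",W,r.fun.round(1))
hr=tf(W,[(0,.11,.03)])[0]; print("ring",hr)
rim=np.array([[.048*np.cos(t),.048*np.sin(t),.12] for t in a]); bot=rim-[0,0,.09]
def fp(p):
    r=[(ext("side",p,bot)-np.r_[S(167,0),S(0,413)])[[3]], (ext("side",p,rim)-np.r_[S(154,0),S(320,0)])[[0,2]]]
    z=.095
    for L,px in [((-.108,.008,z+.007),S(306,361)),((-.108,-.008,z+.007),S(329,346)),((-.108,.008,z-.007),S(305,385))]: r.append(proj("side",tf(p,[L]))[0]-px)
    return np.concatenate(r)
r=LS(fp,[*hr[:2],W[2]],loss="soft_l1"); P=r.x; print("pot",P,r.fun.round(1)); print("grip",tf(P,[(-.09,0,.095)])[0])
g=[("side",(.03,0,.081),S(565,155)),("side",(-.03,0,.081),S(621,194)),("side",(-.03,0,.051),S(621,233)),("top",(.03,0,.081),T(644,254)),("top",(-.03,0,.081),T(632,351))]
F=fit(g,[*tf(W,[(0,-.153,.066)])[0][:2],W[2]])
R=np.array([[np.cos(W[2]),np.sin(W[2])],[-np.sin(W[2]),np.cos(W[2])]]); print("pad in warmer",R@(F[:2]-W[:2]), "pot in warmer",R@(P[:2]-W[:2]),P[2]-W[2])
disc=np.array([[.058*np.cos(t),.058*np.sin(t),.016] for t in a])
r=LS(lambda p:ext("top",[*p,0],disc)-np.r_[C(155,77),C(348,273)],[.4,-.2]); print("lid",r.x,r.fun.round(1))
ends=[back("top",C(235,123),.048),back("top",C(296,214),.048)]; print("bar mid",sum(ends)/2,"dir",ends[1]-ends[0],np.linalg.norm(ends[1]-ends[0]))
E
python3 fit.py
```

```text
warmer [ 0.6512  0.1177 -0.1157] [-1.1 -1.3 -0.3 -0.1  0.6 -1.2  0.2  0.6  0.   0.4 -1.  -1.2  0.5  1.1
 -0.6 -0.4 -0.1  0.2  0.5  0.5]
ring [0.6639 0.227  0.03  ]
pot [ 0.6755  0.2203 -0.1707] [-1.   0.3 -0.7 -0.3  0.4  0.3  1.7  0.3 -0.6]
grip [0.5869 0.2356 0.095 ]
[ 0.6329 -0.0311 -0.1063] res [[0.8, -0.1], [0.1, 0.1], [-0.0, -0.1], [-0.6, 0.3], [0.0, -0.9]]
pad in warmer [-0.001  -0.1499] pot in warmer [0.0123 0.1047] -0.05497351142765246
lid [ 0.5805 -0.349 ] [ 0.   0.4 -0.  -0.4]
bar mid [ 0.5795 -0.3466  0.048 ] dir [-0.0534 -0.0328  0.    ] 0.06266588777977118
```

```bash
cat >> h.py <<'E'
def tilt(yaw,e):
    z=np.array([np.cos(e)*np.cos(yaw),np.cos(e)*np.sin(yaw),-np.sin(e)]); y=np.array([np.sin(yaw),-np.cos(yaw),0])
    return Ro.from_matrix(np.c_[np.cross(y,z),y,z])
def plan(*wps):
    """chain of (tcp, R): a row for each, from the waypoint before"""
    p0,R0=rot()
    for p,R in wps: print(row(p,R,p0,R0),"mm",round(1e3*np.linalg.norm(np.array(p)-p0)),"deg",round(np.degrees((R0.inv()*R).magnitude()))); p0,R0=np.array(p),R
E
python3 - <<'E'
from h import *
print("red",back("top",(185,253),.09),"redhandle",back("top",(205,288),.065))
G=np.array([.587,.2355,.095]); Rg=tilt(-.16,np.radians(42)); z=Rg.as_matrix()[:,2]
print(z)
g=G+.019*z; pre=g-.13*z
Rd=tilt(-.1,np.radians(90))
plan(([.36,-.30,.33],Rd),([.40,-.08,.33],tilt(-.13,np.radians(65))),([.44,.15,.27],Rg),(pre,Rg),(g,Rg))
print(pre,g)
E
```

```text
red [0.42621833 0.15723828 0.09      ] redhandle [0.33205932 0.10480043 0.065     ]
[ 0.73365285 -0.1183965  -0.66913061]
[ 0.801 -0.605 -0.395 -0.     0.     0.17 ] mm 270 deg 31
[ 0.071 -0.892  0.    -0.002  0.139  0.009] mm 224 deg 25
[-0.066 -0.933  0.234 -0.006  0.128  0.008] mm 241 deg 23
[-0.168 -0.431  0.415  0.     0.     0.   ] mm 155 deg 0
[-0.   -0.    0.52  0.    0.    0.  ] mm 130 deg 0
[0.50556453 0.24864201 0.1692735 ] [0.6009394  0.23325047 0.08228652]
```

```bash
C="python3 -m crank"; $C '0.8 -0.605 -0.395 0 0 0.17 1; 0.8 -0.605 -0.395 0 0 0.17 1; 0.8 -0.605 -0.395 0 0 0.17 1; 0.8 -0.605 -0.395 0 0 0.17 1; 0.8 -0.605 -0.395 0 0 0.17 1'
python3 - <<'E'
from h import *
plan(([.40,-.08,.33],tilt(-.13,np.radians(65))))
E
```

```text
time: 1.82
position: [0.361, -0.2978, 0.3319]
tool_rot: [0.001, 0.999, -0.049, 0.001]
ft_force: [0.6, 0.1, 0.1]
grip_width: 0.0851
finger_force: 0.0
[ 0.071 -0.882  0.006 -0.002  0.138  0.01 ] mm 221 deg 25
```

```bash
C="python3 -m crank"; $C '0.07 -0.88 0 0 0.138 0.01 1; 0.07 -0.88 0 0 0.138 0.01 1; 0.07 -0.88 0 0 0.138 0.01 1; 0.07 -0.88 0 0 0.138 0.01 1'
python3 - <<'E'
from h import *
plan(([.44,.15,.27],tilt(-.16,np.radians(42))))
E
```

```text
time: 2.33
position: [0.3981, -0.0809, 0.3306]
tool_rot: [0.011, 0.974, -0.064, 0.217]
ft_force: [-0.1, -1.6, -0.1]
grip_width: 0.0853
finger_force: 0.0
[-0.064 -0.936  0.245 -0.007  0.128  0.006] mm 242 deg 23
```

```bash
C="python3 -m crank"; $C '-0.065 -0.935 0.24 -0.007 0.128 0.006 1; -0.065 -0.935 0.24 -0.007 0.128 0.006 1; -0.065 -0.935 0.24 -0.007 0.128 0.006 1; -0.065 -0.935 0.24 -0.007 0.128 0.006 1; -0.065 -0.935 0.24 -0.007 0.128 0.006 1'
python3 - <<'E'
from h import *
G=np.array([.587,.2355,.095]); R=tilt(-.16,np.radians(42)); z=R.as_matrix()[:,2]
plan((G-.111*z,R))
E
```

```text
time: 2.95
position: [0.4355, 0.1029, 0.2779]
tool_rot: [0.035, 0.914, -0.075, 0.398]
ft_force: [1.3, -1.3, 0.5]
grip_width: 0.0854
finger_force: 0.0
[-0.194 -0.623  0.426  0.002  0.005 -0.   ] mm 195 deg 1
```

```bash
C="python3 -m crank"; $C '-0.194 -0.623 0.426 0 0.005 0 1; -0.194 -0.623 0.426 0 0.005 0 1; -0.194 -0.623 0.426 0 0.005 0 1; -0.194 -0.623 0.426 0 0.005 0 1; -0.194 -0.623 0.426 0 0.005 0 1'
python3 - <<'E'
from h import *
G=np.array([.587,.2355,.095]); R=tilt(-.16,np.radians(42)); z=R.as_matrix()[:,2]
plan((G+.019*z,R)); print(G-.111*z)
im=eyes.camera("side"); b=im[160:285,130:305]; cv2.imwrite("pics/pre.png",cv2.resize(b,None,fx=4.5,fy=4.5,interpolation=cv2.INTER_CUBIC))
E
```

```text
time: 3.58
position: [0.5088, 0.2408, 0.176]
tool_rot: [0.033, 0.915, -0.071, 0.397]
ft_force: [0.0, -0.1, 0.7]
grip_width: 0.0854
finger_force: 0.0
[-0.022 -0.029  0.525  0.     0.006  0.002] mm 132 deg 1
[0.50556453 0.24864201 0.1692735 ]
```

View pics/pre.png

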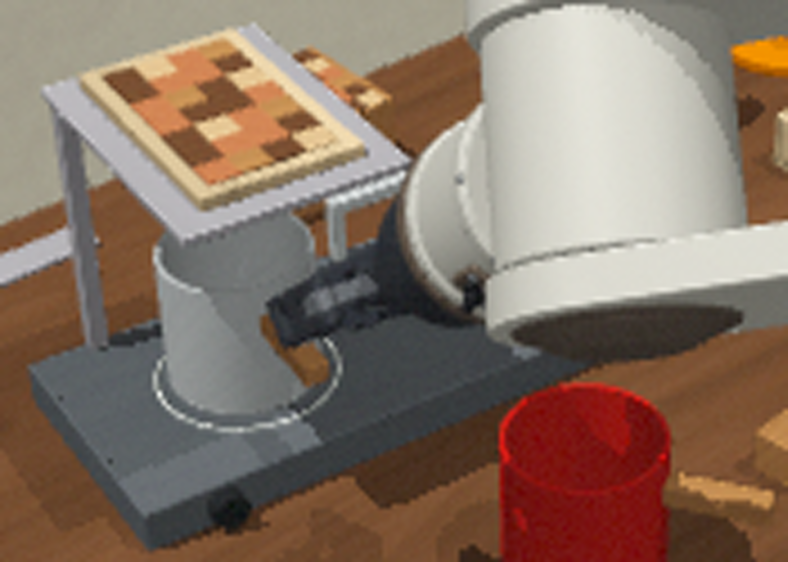

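The gripper hangs over the handle at crop (300,320), clear of the shelf and the red pot. I'll advance along the tool axis.

```bash
C="python3 -m crank"; $C '-0.02 -0.03 0.15 0 0.006 0 1; -0.022 -0.03 0.25 0 0.006 0 1; -0.022 -0.03 0.35 0 0.006 0 1; -0.022 -0.03 0.45 0 0.006 0 1; -0.022 -0.03 0.52 0 0.006 0 1'
python3 - <<'E'
from h import *
G=np.array([.587,.2355,.095]); R=tilt(-.16,np.radians(42)); z=R.as_matrix()[:,2]
plan((G+.019*z,R)); print(monitor.observe()["moment"])
E
```

```text
time: 4.25
position: [0.6072, 0.2227, 0.1029]
tool_rot: [0.028, 0.919, -0.062, 0.389]
ft_force: [0.6, -0.6, -0.1]
grip_width: 0.0856
finger_force: 0.0
[-0.08  -0.039  0.036 -0.005  0.012  0.006] mm 24 deg 3
[ 0.05615032  0.32440069 -0.02304876]
```

```bash
C="python3 -m crank"; $C '0 0 0 0 0 0 1; 0 0 0 0 0 0 1'
python3 - <<'E'
from h import *
G=np.array([.587,.2355,.095]); R=tilt(-.16,np.radians(42)); z=R.as_matrix()[:,2]
plan((G+.019*z,R)); print(monitor.observe()["q"])
E
```

```text
time: 4.5
position: [0.6061, 0.2238, 0.1024]
tool_rot: [0.028, 0.919, -0.061, 0.388]
ft_force: [0.1, 0.2, 0.1]
grip_width: 0.085
finger_force: 0.0
[-0.076 -0.035  0.038 -0.005  0.012  0.007] mm 23 deg 3
[ 0.42645682  0.10506069  1.98322525 -0.89722733  0.51315849  2.81011224]
```

Joint 6 sits at its limit (2.81), so I need the half-turned grasp. I'll back out, turn the tool by −π about z, and use a slightly steeper tilt.

```bash
C="python3 -m crank"; $C '0 0 -0.25 0 0 0 1; 0 0 -0.45 0 0 0 1; 0 0 -0.45 0 0 -0.9 1; 0 0 -0.45 0 0 -0.9 1; 0 0 -0.45 0 0 -0.9 1'; for i in 1 2; do $C '0 0 0 0 0 -0.6 1; 0 0 0 0 0 -0.6 1; 0 0 0 0 0 -0.6 1; 0 0 0 0 0 -0.6 1; 0 0 0 0 0 -0.6 1'; done;  python3 - <<'E'
from h import *
G=np.array([.587,.2355,.095]); R=tilt(-.16,np.radians(47))*Ro.from_euler("z",180,degrees=True); z=R.as_matrix()[:,2]
plan((G-.10*z,R)); print(monitor.observe()["q"])
E
```

```text
time: 5.12
position: [0.5259, 0.2354, 0.181]
tool_rot: [0.135, 0.899, 0.2, 0.365]
ft_force: [-1.5, 0.1, -0.7]
grip_width: 0.0852
finger_force: 0.0
time: 5.75
position: [0.526, 0.2353, 0.1807]
tool_rot: [0.286, 0.712, 0.584, 0.264]
ft_force: [-0.2, 0.7, 0.1]
grip_width: 0.0856
finger_force: 0.0
time: 6.38
position: [0.526, 0.2353, 0.1807]
tool_rot: [0.374, 0.371, 0.843, 0.107]
ft_force: [-0.2, -0.4, -0.5]
grip_width: 0.0855
finger_force: 0.0
[ 0.07  -0.006  0.013  0.01   0.013 -0.215] mm 18 deg 39
[ 0.53855463 -0.12045868  2.02261291 -0.75411775  0.71401743  0.24849179]
```

```bash
C="python3 -m crank"; $C '0.07 -0.006 0.013 0.01 0.013 -0.215 1; 0.07 -0.006 0.013 0.01 0.013 -0.215 1; 0.07 -0.006 0.013 0.01 0.013 -0.215 1; 0.07 -0.006 0.013 0.01 0.013 -0.215 1; 0.07 -0.006 0.013 0.01 0.013 -0.215 1';  python3 - <<'E'
from h import *
G=np.array([.587,.2355,.095]); R=tilt(-.16,np.radians(47))*Ro.from_euler("z",180,degrees=True); z=R.as_matrix()[:,2]
plan((G-.10*z,R),(G+.019*z,R)); print(monitor.observe()["q"])
E
```

```text
time: 7.0
position: [0.52, 0.2464, 0.1681]
tool_rot: [0.366, 0.078, 0.927, -0.028]
ft_force: [-1.2, -0.6, -0.6]
grip_width: 0.0855
finger_force: 0.0
[ 0.001 -0.    -0.001  0.     0.    -0.002] mm 0 deg 0
[-0.     0.     0.476  0.     0.     0.   ] mm 119 deg 0
[ 0.56155051 -0.08717623  1.99681711 -0.71444169  0.75729851 -0.42979985]
```

Now at the pre-grasp with a comfortable wrist. I'll advance.

```bash
C="python3 -m crank"; $C '0 0 0.15 0 0 0 1; 0 0 0.27 0 0 0 1; 0 0 0.38 0 0 0 1; 0 0 0.475 0 0 0 1; 0 0 0.475 0 0 0 1';  python3 - <<'E'
from h import *
G=np.array([.587,.2355,.095]); R=tilt(-.16,np.radians(47))*Ro.from_euler("z",180,degrees=True); z=R.as_matrix()[:,2]
plan((G+.019*z,R)); print(monitor.observe()["q"])
im=eyes.camera("side"); b=im[150:275,130:305]; cv2.imwrite("pics/g.png",cv2.resize(b,None,fx=4.5,fy=4.5,interpolation=cv2.INTER_CUBIC))
E
```

```text
time: 7.62
position: [0.6, 0.2327, 0.0794]
tool_rot: [0.365, 0.079, 0.927, -0.028]
ft_force: [-0.5, -0.7, -0.0]
grip_width: 0.0856
finger_force: 0.0
[-0.004  0.003 -0.006 -0.    -0.001 -0.003] mm 2 deg 1
[ 0.4452937   0.14631422  1.9650566  -0.85112185  0.54267969 -0.31887781]
```

View pics/g.png

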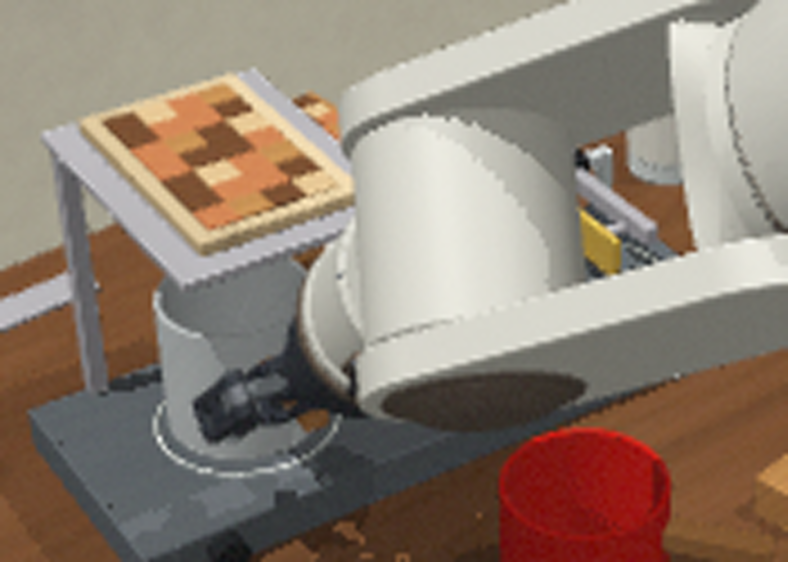

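The near finger stands beside the pot's handle, whose end shows at crop (315,420). The arm touches nothing, so I'll close.

```bash
C="python3 -m crank"; $C '0 0 0 0 0 0 0; 0 0 0 0 0 0 0; 0 0 0 0 0 0 0; 0 0 0 0 0 0 0; 0 0 0 0 0 0 0';  $C '0 0 0 0 0 0 0; 0 0 0 0 0 0 0'
python3 - <<'E'
from h import *
print(monitor.observe()["moment"])
W=[.6512,.1177,-.1157]; c,s=np.cos(W[2]),np.sin(W[2])
w2=lambda x,y:np.array([W[0]+c*x-s*y,W[1]+s*x+c*y])
p0,R0=rot(); P0=np.array([.6755,.2203]); zz=R0.as_matrix()[:,2]
print("yaw",np.arctan2(zz[1],zz[0]))
for y,x,dy in[(.05,.008,-.10),(.0,.004,-.2),(-.05,0,-.3),(-.08,0,-.35)]:
    P=w2(x,y); Q=Ro.from_euler("z",dy); p=np.r_[P,0]+Q.apply(p0-np.r_[P0,0]); print(row(p,Q*R0,p0,R0),p)
E
```

```text
time: 8.3
position: [0.6004, 0.2334, 0.081]
tool_rot: [0.366, 0.077, 0.927, -0.028]
ft_force: [-4.3, 1.5, 6.3]
grip_width: 0.015
finger_force: 59.4
time: 8.55
position: [0.6004, 0.2334, 0.081]
tool_rot: [0.366, 0.077, 0.927, -0.028]
ft_force: [-5.8, 1.1, 6.4]
grip_width: 0.015
finger_force: 59.5
[0.05840335 0.27031114 0.02958696]
yaw -0.159403656396738
[ 0.003 -0.189 -0.004  0.022 -0.     0.023] [0.59147566 0.18699211 0.0809918 ]
[ 0.003 -0.359 -0.005  0.043 -0.     0.047] [0.58414878 0.14501757 0.0809918 ]
[ 0.002 -0.53  -0.005  0.065 -0.     0.07 ] [0.57753155 0.10276546 0.0809918 ]
[-0.007 -0.636  0.002  0.076 -0.001  0.081] [0.57588898 0.07631603 0.0809918 ]
```

```bash
C="python3 -m crank"; $C '-0.004 0 -0.004 0 0 0 0; -0.003 -0.04 -0.004 0.004 0 0.005 0; -0.003 -0.08 -0.006 0.009 0 0.010 0; -0.002 -0.13 -0.007 0.015 0 0.016 0; -0.001 -0.189 -0.008 0.022 0 0.023 0'
python3 - <<'E'
from h import *
print(monitor.observe()["moment"],monitor.observe()["q"])
p0,R0=rot(); R=Ro.from_euler("z",-.10)*tilt(-.16,np.radians(47))*Ro.from_euler("z",180,degrees=True)
print(row([.5915,.187,.081],R))
E
```

```text
time: 9.18
position: [0.591, 0.1857, 0.0818]
tool_rot: [0.363, 0.124, 0.922, -0.047]
ft_force: [-0.3, 0.2, -4.1]
grip_width: 0.0149
finger_force: 58.7
[0.41339866 0.9729752  0.1840364 ] [ 0.3988047   0.10869131  2.00287426 -0.87376587  0.57860684 -0.26220166]
[ 0.002  0.006  0.003 -0.001 -0.    -0.002]
```

```bash
cat > slide.py <<'E'
from h import *
import sys
W=[.6512,.1177,-.1157]; c,s=np.cos(W[2]),np.sin(W[2])
w2=lambda x,y:np.array([W[0]+c*x-s*y,W[1]+s*x+c*y,0])
pg=np.array([.6004,.2334,.0794]); Rg=tilt(-.16,np.radians(47))*Ro.from_euler("z",180,degrees=True); P0=np.array([.6755,.2203,0])
def pose(x,y,dy,dz=0):
    Q=Ro.from_euler("z",dy); return w2(x,y)+Q.apply(pg-P0)+[0,0,dz],Q*Rg
E
python3 - <<'E'
from slide import *
a=pose(.008,.05,-.10)
for y,x,dy in[(.035,.007,-.13),(.015,.006,-.17),(-.01,.004,-.22),(-.03,.003,-.26),(-.045,.002,-.29)]: print(row(*pose(x,y,dy,-.0006),*a))
E
```

```text
[-0.002 -0.051  0.005  0.007  0.     0.007]
[-0.008 -0.118  0.011  0.015  0.     0.016]
[-0.014 -0.203  0.016  0.026  0.     0.028]
[-0.021 -0.271  0.023  0.035  0.     0.037]
[-0.026 -0.322  0.027  0.041  0.     0.044]
```

```bash
C="python3 -m crank"; $C '-0.002 -0.051 0.005 0.007 0 0.007 0; -0.008 -0.118 0.011 0.015 0 0.016 0; -0.014 -0.203 0.016 0.026 0 0.028 0; -0.021 -0.271 0.023 0.035 0 0.037 0; -0.026 -0.322 0.027 0.041 0 0.044 0'; $C '0 0 0 0 0 0 0';python3 - <<'E'
from slide import *
print(monitor.observe()["moment"],monitor.observe()["q"])
print(row(*pose(.002,-.045,-.29)))
im=eyes.camera("top"); im2=eyes.camera("side")
a=cv2.resize(im[110:220,110:290],None,fx=3,fy=3,interpolation=cv2.INTER_CUBIC)
b=cv2.resize(im2[160:285,130:310],None,fx=3,fy=3,interpolation=cv2.INTER_CUBIC)[:264]
cv2.imwrite("pics/s.png",np.vstack([a,b]))
E
```

```text
time: 9.8
position: [0.5793, 0.1055, 0.0814]
tool_rot: [0.357, 0.211, 0.906, -0.081]
ft_force: [-0.2, 1.7, -3.2]
grip_width: 0.0149
finger_force: 58.8
time: 9.93
position: [0.5792, 0.1056, 0.0812]
tool_rot: [0.357, 0.211, 0.907, -0.082]
ft_force: [0.0, -2.1, -3.1]
grip_width: 0.015
finger_force: 58.8
[ 0.0081242   0.51337482 -0.41267964] [ 0.3072956   0.07294251  2.04394283 -0.90387808  0.64014481 -0.16421608]
[ 0.005  0.005  0.005 -0.001 -0.    -0.002]
```

View pics/s.png

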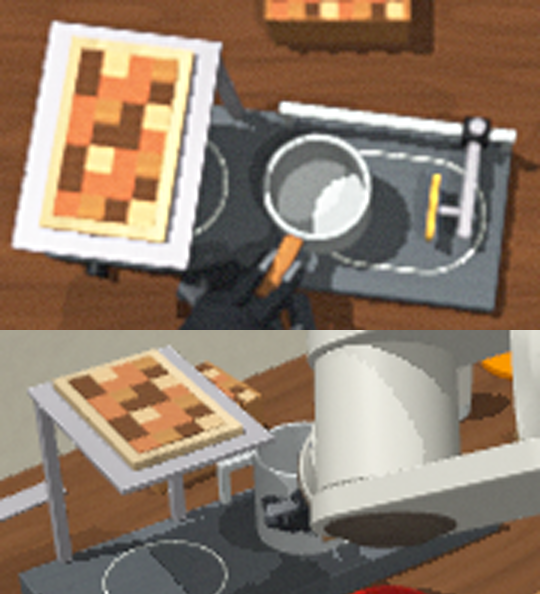

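The pot, held by its handle, stands upright between ring and oblong. The rim circle spans crop x 263–371, y 133–242, and the feeler at (433,205) is untouched. I'll measure its axis.

Run:
```python
from slide import *
px=[110+(317+.5)/3-.5,110+(187.5+.5)/3-.5]
X=back("top",px,.12); d=X[:2]-np.array(W[:2]); print("pot in warmer",c*d[0]+s*d[1],-s*d[0]+c*d[1],X)
a=pose(.002,-.045,-.29)
for y,x,dy in[(-.055,-.000,-.31),(-.065,-.002,-.33),(-.075,-.004,-.35),(-.08,-.006,-.36),(-.085,-.006,-.36),(-.09,-.006,-.36)]: print(row(*pose(x,y,dy,-.0003),*a))
```

```text
pot in warmer -0.005109859981046125 -0.042622043562102745 [0.64120393 0.07595281 0.12      ]
[-0.003 -0.034  0.005  0.004  0.     0.005]
[-0.008 -0.069  0.009  0.009  0.     0.009]
[-0.012 -0.103  0.013  0.013  0.     0.014]
[-0.011 -0.121  0.012  0.015  0.     0.016]
[-0.016 -0.14   0.017  0.015  0.     0.016]
[-0.021 -0.159  0.021  0.015  0.     0.016]
```

Run:
```python
from slide import *
a=pose(.002,-.045,-.29)
for y,x,dy in[(-.053,.003,-.30),(-.063,.004,-.32),(-.073,.005,-.34),(-.083,.006,-.35),(-.0925,.007,-.36)]: print(row(*pose(x,y,dy,-.0003),*a))
```

```text
[-0.01  -0.026  0.011  0.002  0.     0.002]
[-0.022 -0.056  0.022  0.007 -0.     0.007]
[-0.035 -0.087  0.034  0.011 -0.     0.012]
[-0.047 -0.12   0.046  0.013  0.     0.014]
[-0.059 -0.152  0.057  0.015  0.     0.016]
```

```bash
C="python3 -m crank"; $C '-0.01 -0.026 0.011 0.002 0 0.002 0; -0.022 -0.056 0.022 0.007 0 0.007 0; -0.035 -0.087 0.034 0.011 0 0.012 0; -0.047 -0.12 0.046 0.013 0 0.014 0; -0.059 -0.152 0.057 0.015 0 0.016 0'; $C '0 0 0 0 0 0 0'
cat > meas.py <<'E'
from slide import *
def ring(n=0):
    im=eyes.camera("top"); cv2.imwrite(f"pics/t{n}.png",im); hsv=cv2.cvtColor(im,cv2.COLOR_BGR2HSV)
    y=((hsv[...,0]>20)&(hsv[...,0]<32)&(hsv[...,1]>150)&(hsv[...,2]>100)); y[:150]=0;y[210:]=0;y[:,:225]=0;y[:,272:]=0
    v,u=np.nonzero(y); print("pad px",len(u),u.mean() if len(u) else 0,u.max() if len(u) else 0)
    e=cv2.resize(im[110:230,150:290],None,fx=4,fy=4,interpolation=cv2.INTER_CUBIC); g=cv2.GaussianBlur(cv2.cvtColor(e,cv2.COLOR_BGR2GRAY),(5,5),1)
    h=cv2.HoughCircles(g,cv2.HOUGH_GRADIENT_ALT,1.2,40,param1=150,param2=.6,minRadius=60,maxRadius=80)
    for q in ([] if h is None else h[0]):
        X=back("top",(150+(q[0]+.5)/4-.5,110+(q[1]+.5)/4-.5),.12); d=X[:2]-np.array(W[:2]); print("pot w",np.r_[c*d[0]+s*d[1],-s*d[0]+c*d[1]].round(4),"r",q[2]/4,X.round(4))
    cv2.imwrite(f"pics/c{n}.png",e)
E
python3 - <<'E'
from meas import *
ring(1)
E
```

```text
time: 10.65
position: [0.5814, 0.063, 0.081]
tool_rot: [0.354, 0.241, 0.899, -0.093]
ft_force: [1.0, 3.5, 1.4]
grip_width: 0.0149
finger_force: 59.5
time: 10.78
position: [0.5812, 0.0624, 0.0809]
tool_rot: [0.354, 0.242, 0.899, -0.094]
ft_force: [2.0, -3.1, 2.1]
grip_width: 0.015
finger_force: 58.9
pad px 24 253.58333333333334 255
pot w [ 0.0016 -0.0899] r 17.788202 [0.6424 0.0282 0.12  ]
pot w [ 0.0016 -0.0899] r 15.803053 [0.6424 0.0282 0.12  ]
pot w [-0.0171 -0.1442] r 18.66951 [ 0.6176 -0.0235  0.12  ]
```

Run:
```python
from slide import *
a=pose(.007,-.0925,-.36)
for y in(-.0985,-.1045,-.1085): print(row(*pose(.006,y,-.36),*a))
im=cv2.imread("pics/top0.png"); hsv=cv2.cvtColor(im,cv2.COLOR_BGR2HSV)
y=((hsv[...,0]>20)&(hsv[...,0]<32)&(hsv[...,1]>150)&(hsv[...,2]>100)); y[:150]=0;y[210:]=0;y[:,:225]=0;y[:,272:]=0
v,u=np.nonzero(y); print(len(u),u.mean(),u.max())
```

```text
[-0.004 -0.024  0.004  0.     0.     0.   ]
[-0.011 -0.046  0.01   0.     0.     0.   ]
[-0.016 -0.06   0.015  0.     0.     0.   ]
27 253.8148148148148 255
```

```bash
C="python3 -m crank"; $C '-0.002 -0.012 0.002 0 0 0 0; -0.004 -0.024 0.004 0 0 0 0; -0.007 -0.035 0.007 0 0 0 0; -0.011 -0.046 0.010 0 0 0 0; -0.011 -0.046 0.01 0 0 0 0';  python3 - <<'E'
from meas import *
ring(2)
E
```

```text
time: 11.45
position: [0.5787, 0.0517, 0.081]
tool_rot: [0.354, 0.241, 0.899, -0.093]
ft_force: [0.5, 2.8, 4.0]
grip_width: 0.0158
finger_force: 59.6
pad px 10 254.7 256
pot w [-0.0006 -0.0999] r 17.735056 [0.6391 0.0185 0.12  ]
pot w [-0.0006 -0.0999] r 15.77641 [0.6391 0.0185 0.12  ]
pot w [-0.0242 -0.1401] r 17.279919 [ 0.611  -0.0186  0.12  ]
```

```bash
C="python3 -m crank"; $C '-0.001 -0.006 0.001 0 0 0 0; -0.003 -0.012 0.002 0 0 0 0; -0.005 -0.019 0.004 0 0 0 0; -0.005 -0.019 0.004 0 0 0 0';  python3 - <<'E'
from meas import *
ring(3)
a=cv2.imread("pics/top0.png"); f=lambda i:cv2.resize(i[140:225,200:290],None,fx=6,fy=6,interpolation=cv2.INTER_CUBIC)[:,:390]
b=cv2.imread("pics/t3.png")
r=lambda i:cv2.resize(i[150:220,205:285],None,fx=4.9,fy=6,interpolation=cv2.INTER_CUBIC)
cv2.imwrite("pics/cmp.png",np.hstack([r(a),r(b)]))
E
```

```text
time: 12.0
position: [0.5778, 0.047, 0.081]
tool_rot: [0.354, 0.241, 0.899, -0.093]
ft_force: [1.7, 4.5, 3.0]
grip_width: 0.0152
finger_force: 59.6
pad px 10 255.6 257
pot w [-0.0002 -0.1031] r 17.712528 [0.6391 0.0153 0.12  ]
pot w [-0.0002 -0.1031] r 15.780276 [0.6391 0.0153 0.12  ]
pot w [-0.025  -0.1475] r 17.025614 [ 0.6094 -0.0259  0.12  ]
```

View pics/cmp.png

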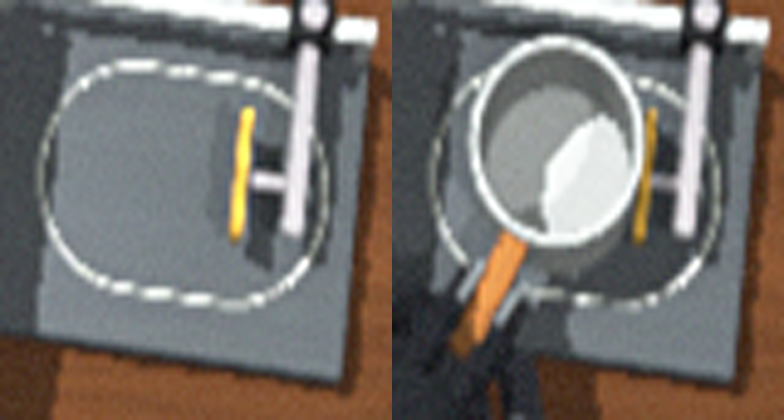

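The right half shows the pad moved from x≈242 to ≈254 (about 6 mm of push). The pot is upright inside the oblong and against the pad. I'll release and back out.

```bash
C="python3 -m crank"; $C '0 0 0 0 0 0 0.15; 0 0 0 0 0 0 0.3; 0 0 0 0 0 0 0.6; 0 0 0 0 0 0 0.6; 0 0 0 0 0 0 0.6'; $C '0 0 -0.1 0 0 0 0.6; 0 0 -0.25 0 0 0 0.6; 0 0 -0.45 0 0 0 0.6; 0 0 -0.65 0 0 0 0.6; 0 0 -0.65 0 0 0 0.8';  python3 - <<'E'
from meas import *
ring(4); print(monitor.observe()["q"])
im=cv2.imread("pics/t4.png"); r=lambda i:cv2.resize(i[150:220,205:285],None,fx=4.9,fy=6,interpolation=cv2.INTER_CUBIC)
cv2.imwrite("pics/cmp2.png",np.hstack([r(cv2.imread("pics/t3.png")),r(im)]))
# lid grasp
L=np.array([.580,-.348]); L2=np.array([.5795,-.3466])
yaw=np.arctan2(.0328,.0534); print("bar yaw",yaw)
E
```

```text
time: 12.68
position: [0.5775, 0.0466, 0.0807]
tool_rot: [0.354, 0.241, 0.899, -0.093]
ft_force: [-0.3, 0.2, -0.4]
grip_width: 0.0513
finger_force: 0.0
time: 13.3
position: [0.4813, 0.1031, 0.2029]
tool_rot: [0.356, 0.241, 0.899, -0.091]
ft_force: [0.1, -0.2, -0.9]
grip_width: 0.0674
finger_force: 0.0
pad px 11 255.8181818181818 258
pot w [-0.001  -0.1032] r 17.69945 [0.6383 0.0153 0.12  ]
pot w [-0.001  -0.1032] r 15.812521 [0.6383 0.0153 0.12  ]
[ 0.41294108 -0.2499173   2.059164   -0.72709733  0.96470743 -0.32044538]
bar yaw 0.5508186875113024
```

View pics/cmp2.png

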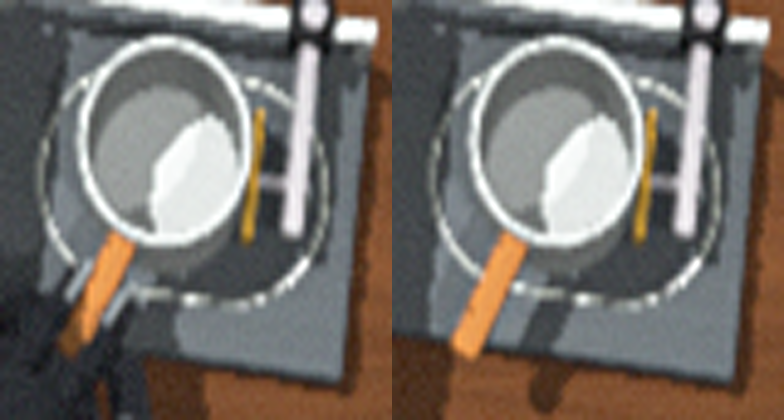

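The pot stayed put after release, with the pad still pushed in and the handle free at (470,300). Now the lid.

```bash
cat >> h.py <<'E'
def down(a): return Ro.from_matrix(np.c_[[np.cos(a),np.sin(a),0],[np.sin(a),-np.cos(a),0],[0,0,-1]])
E
python3 - <<'E'
from h import *
plan(([.48,.03,.32],down(2.3)*Ro.from_euler("y",-15,degrees=True)),([.58,-.348,.15],down(.551)))
print(back("top",(313,142),.1), rot()[1].as_matrix().round(2))
E
```

```text
[-0.427 -0.252 -0.254  0.051  0.154  0.089] mm 139 deg 33
[-1.171 -0.709  1.018  0.073  0.061  0.553] mm 426 deg 101
[ 0.73226489 -0.19634418  0.1       ] [[-0.63  0.5   0.59]
 [ 0.37  0.87 -0.34]
 [-0.68  0.   -0.73]]
```

```bash
C="python3 -m crank"; $C '-0.43 -0.25 -0.25 0.05 0.154 0.09 0.6; -0.43 -0.25 -0.25 0.05 0.154 0.09 0.6; -0.43 -0.25 -0.25 0.05 0.154 0.09 0.6; -0.43 -0.25 -0.25 0.05 0.154 0.09 0.6'
python3 - <<'E'
from h import *
plan(([.53,-.18,.32],down(1.6)),([.58,-.348,.15],down(.551)));print(monitor.observe()["q"])
E
```

```text
time: 13.85
position: [0.4833, 0.0269, 0.3182]
tool_rot: [0.118, 0.408, 0.904, -0.053]
ft_force: [-0.4, 0.9, -1.9]
grip_width: 0.0513
finger_force: 0.0
[-0.722 -0.407  0.183  0.029  0.079  0.219] mm 212 deg 42
[-0.678  0.18   0.68   0.     0.     0.334] mm 244 deg 60
[ 0.0274406  -0.15490853  1.59055005 -0.19725002  1.53804571 -0.70494863]
```

```bash
C="python3 -m crank"; $C '-0.72 -0.41 0.18 0.03 0.08 0.22 0.6; -0.72 -0.41 0.18 0.03 0.08 0.22 0.6; -0.72 -0.41 0.18 0.03 0.08 0.22 0.6; -0.72 -0.41 0.18 0.03 0.08 0.22 0.6; -0.72 -0.41 0.18 0.03 0.08 0.22 0.6'
python3 - <<'E'
from h import *
plan(([.58,-.348,.12],down(.551)))
E
```

```text
time: 14.48
position: [0.5285, -0.1798, 0.3178]
tool_rot: [-0.003, 0.697, 0.717, -0.002]
ft_force: [0.3, 0.0, 0.3]
grip_width: 0.0508
finger_force: 0.0
[-0.68   0.193  0.789 -0.002  0.     0.333] mm 265 deg 60
```

```bash
C="python3 -m crank"; $C '-0.68 0.19 0.79 0 0 0.333 0.6; -0.68 0.19 0.79 0 0 0.333 0.6; -0.68 0.19 0.79 0 0 0.333 0.6; -0.68 0.19 0.79 0 0 0.333 0.6; -0.68 0.19 0.79 0 0 0.333 0.6'; $C '0 0 0 0 0 0 0.6'
python3 - <<'E'
from h import *
plan(([.58,-.348,.020],down(.551))); print(monitor.observe()["q"])
im=eyes.camera("side");im=eyes.camera("top")
for n in("top","side"):
  for k in("big_lid","big_lid_bar","small_lid"): print(n,k,[(round(d["score"],2),np.round(d["centre"],1)) for d in models.boxes_of(n,k)][:3])
  print(proj(n,[[.58,-.348,.034],[.58,-.348,.016]]))
E
```

```text
time: 15.1
position: [0.5797, -0.3454, 0.1178]
tool_rot: [-0.003, 0.946, 0.325, -0.003]
ft_force: [-0.2, 0.6, 0.6]
grip_width: 0.0511
finger_force: 0.0
time: 15.22
position: [0.5804, -0.3445, 0.121]
tool_rot: [-0.002, 0.945, 0.328, -0.002]
ft_force: [-0.9, 1.3, 0.6]
grip_width: 0.0512
finger_force: 0.0
[-0.009  0.012  0.404 -0.001  0.001  0.037] mm 101 deg 7
[-0.64896564  0.41400034  1.32746742 -0.00163286  1.40559087  0.25362926]
top big_lid [(0.83, array([362.9, 138.6])), (0.7, array([348.8, 191.8])), (0.4, array([264.9, 155.5]))]
top big_lid_bar [(0.74, array([354.3, 193.6])), (0.69, array([358. , 137.8]))]
top small_lid []
[[361.56874849 198.76983697]
 [359.58705416 199.62133357]]
side big_lid [(0.8, array([302.1, 164.7])), (0.31, array([188.2, 227.5]))]
side big_lid_bar [(0.63, array([278.3, 172.1])), (0.58, array([302. , 168.5]))]
side small_lid [(0.72, array([228. , 200.1])), (0.69, array([382.4, 199.1])), (0.5, array([379.9, 204.2]))]
[[342.81353519 182.62602206]
 [342.30444114 187.22161708]]
```

```bash
C="python3 -m crank"; $C '-0.009 0.012 0.15 0 0 0.037 0.6; -0.009 0.012 0.25 0 0 0.037 0.6; -0.009 0.012 0.34 0 0 0.037 0.6; -0.009 0.012 0.402 0 0 0.037 0.6; -0.009 0.012 0.402 0 0 0.037 0.6'; $C '0 0 0 0 0 0 0; 0 0 0 0 0 0 0; 0 0 0 0 0 0 0; 0 0 0 0 0 0 0; 0 0 0 0 0 0 0'
```

```text
time: 16.25
position: [0.5804, -0.3489, 0.0222]
tool_rot: [-0.002, 0.962, 0.271, -0.002]
ft_force: [-1.0, -0.2, 0.7]
grip_width: 0.0513
finger_force: 0.0
time: 16.88
position: [0.5812, -0.3495, 0.0242]
tool_rot: [-0.0, 0.962, 0.271, -0.001]
ft_force: [-0.6, 1.3, 6.9]
grip_width: 0.0131
finger_force: 60.1
```

```bash
C="python3 -m crank"; $C '0 0 -0.08 0 0 0 0; 0 0 -0.25 0 0 0 0; 0 0 -0.45 0 0 0 0; 0 0 -0.65 0 0 0 0; 0 0 -0.85 0 0 0 0'; $C '0 0 0 0 0 0 0'
python3 - <<'E'
from h import *
im=eyes.camera("top"); cv2.imwrite("pics/lift.png",im); im2=eyes.camera("side")
p,R=rot(); print(p)
for n in("top","side"):
  print(n,[(round(d["score"],2),np.round(d["centre"],1)) for d in models.boxes_of(n,"big_lid")][:4])
  zz=p+np.array([[0,0,-.014],[0,0,-.004]]); print(proj(n,zz))
# lid disc colour segmentation against the gripper
h=proj("top",[p+[0,0,-.01]])[0]; 
e=cv2.resize(im[int(h[1])-45:int(h[1])+45,int(h[0])-45:int(h[0])+45],None,fx=4,fy=4,interpolation=cv2.INTER_CUBIC)
g=cv2.GaussianBlur(cv2.cvtColor(e,cv2.COLOR_BGR2GRAY),(5,5),1)
c=cv2.HoughCircles(g,cv2.HOUGH_GRADIENT_ALT,1.2,40,param1=100,param2=.4,minRadius=80,maxRadius=120)
if c is not None:
  for q in c[0]: print(q, back("top",(int(h[0])-45+(q[0]+.5)/4-.5,int(h[1])-45+(q[1]+.5)/4-.5),p[2]-.006))
plan(([.6,-.17,p[2]],R),([.6385,.015,p[2]],R))
E
```

```text
time: 17.5
position: [0.581, -0.3492, 0.2388]
tool_rot: [-0.0, 0.963, 0.271, -0.001]
ft_force: [0.4, -1.8, -1.6]
grip_width: 0.0128
finger_force: 58.9
time: 17.62
position: [0.5821, -0.3501, 0.2416]
tool_rot: [0.002, 0.962, 0.271, 0.001]
ft_force: [-0.4, -0.1, -1.4]
grip_width: 0.013
finger_force: 59.1
[ 0.58119591 -0.34941672  0.23628894]
top [(0.96, array([378.1, 179.5])), (0.78, array([360.4, 135.3])), (0.7, array([174.8, 171.1]))]
[[387.49778226 187.37760055]
 [389.14597914 186.66663831]]
side [(0.31, array([378.8, 206.2]))]
[[348.51764495 130.82383197]
 [348.8417936  127.89664498]]
[ 0.439 -0.571 -0.006 -0.001  0.     0.   ] mm 180 deg 0
[ 0.518 -0.551  0.     0.     0.     0.   ] mm 189 deg 0
```

```bash
C="python3 -m crank"; $C '0.1 -0.13 0 0 0 0 0; 0.2 -0.26 0 0 0 0 0; 0.3 -0.39 0 0 0 0 0; 0.4 -0.51 0 0 0 0 0; 0.439 -0.571 0 0 0 0 0'
python3 - <<'E'
from h import *
im=eyes.camera("top"); cv2.imwrite("pics/mid.png",im)
p,R=rot(); print(p)
plan(([.6385,.0155,p[2]],down(.551)))
hsv=cv2.cvtColor(im,cv2.COLOR_BGR2HSV); h=proj("top",[p])[0]; print(h)
for q in [(h[0]+20,h[1]-10),(h[0]+15,h[1]+8),(h[0]-12,h[1]-12),(h[0],h[1]-18),(h[0]+24,h[1])]: print(np.round(q),hsv[int(q[1]),int(q[0])])
E
```

```text
time: 18.45
position: [0.6002, -0.1685, 0.2347]
tool_rot: [-0.002, 0.962, 0.272, -0.002]
ft_force: [0.1, -0.1, -1.0]
grip_width: 0.0129
finger_force: 59.0
[ 0.60021974 -0.1673867   0.23490212]
[ 0.514 -0.543  0.001 -0.001  0.001  0.   ] mm 187 deg 0
[314.07065869 178.75094622]
[334. 169.] [ 30  20 150]
[329. 187.] [ 17 128 152]
[302. 167.] [ 27  10 244]
[314. 161.] [ 30  10 248]
[338. 179.] [36 29 87]
```

```bash
cat > lid.py <<'E'
from h import *
from scipy.optimize import least_squares as LS
def lid(n,zoff,z=None):
    """fit the disc (58 mm, upper edge) to the outline of the pale-wood blob near the tool"""
    im=eyes.camera(n); cv2.imwrite(f"pics/lid_{n}.png",im); p,R=rot(); h=proj(n,[p])[0]
    hsv=cv2.cvtColor(im,cv2.COLOR_BGR2HSV); m=cv2.inRange(hsv,(12,45,150),(28,150,255))
    k=np.zeros_like(m); cv2.circle(k,tuple(int(v) for v in h),45,255,-1); m&=k
    nl,lab,st,ce=cv2.connectedComponentsWithStats(m); i=1+np.argmax(st[1:,4]); print(n,"blob",st[i],ce[i].round(1),"tool px",h.round(1))
    c=max(cv2.findContours((lab==i).astype("uint8"),cv2.RETR_EXTERNAL,cv2.CHAIN_APPROX_NONE)[0],key=len)[:,0,:]
    X=np.array([back(n,q,p[2]+zoff if z is None else z) for q in c])[:,:2]
    r=LS(lambda v:np.hypot(*(X-v).T)-.058,p[:2],loss="soft_l1",f_scale=.002); print("centre",r.x.round(4),"tcp",p.round(4),"diff",(r.x-p[:2]).round(4),"inlier",np.mean(abs(np.hypot(*(X-r.x).T)-.058)<.003).round(2),len(X))
    return R.inv().apply(np.r_[r.x-p[:2],0])
if __name__=="__main__":
    for n in("top","side"): print(lid(n,-.006))
    p,R=rot(); plan(([.6385,.0155,p[2]],R))
E
python3 -m crank '0.1 -0.11 0 0 0 0 0; 0.21 -0.22 0 0 0 0 0; 0.32 -0.33 0 0 0 0 0; 0.42 -0.45 0 0 0 0 0; 0.514 -0.543 0 0 0 0 0'; python3 -m crank '0 0 0 0 0 0 0;0 0 0 0 0 0 0'; python3 lid.py
```

```text
time: 19.12
position: [0.639, 0.013, 0.2351]
tool_rot: [-0.001, 0.963, 0.271, -0.002]
ft_force: [0.2, -0.4, -1.4]
grip_width: 0.0129
finger_force: 59.0
time: 19.38
position: [0.6389, 0.0115, 0.2352]
tool_rot: [-0.001, 0.963, 0.271, -0.002]
ft_force: [-0.6, 0.3, -1.0]
grip_width: 0.0129
finger_force: 59.0
top blob [217 154  46  35 642] [242.  174.9] tool px [239.5 162.9]
centre [0.6538 0.0221] tcp [0.6389 0.0113 0.2354] diff [0.0149 0.0109] inlier 0.17 172
[ 1.83507643e-02 -1.51618427e-03 -3.69836466e-05]
side blob [228 151  43  21 482] [247.1 162.6] tool px [249.3 156.1]
centre [0.6332 0.0215] tcp [0.6389 0.0112 0.2355] diff [-0.0058  0.0103] inlier 0.42 110
[ 4.47964403e-04 -1.17916141e-02  2.86355011e-05]
[ 0.007 -0.016  0.     0.     0.     0.   ] mm 4 deg 0
```

Run:
```python
from h import *
from scipy.optimize import least_squares as LS
p,R=rot()
for n,lo in(("top",174),("side",163)):
    im=cv2.imread(f"pics/lid_{n}.png"); h=proj(n,[p])[0]
    hsv=cv2.cvtColor(im,cv2.COLOR_BGR2HSV); m=cv2.inRange(hsv,(12,45,130),(28,170,255)); k=np.zeros_like(m); cv2.circle(k,tuple(int(v) for v in h),40,255,-1); m&=k
    nl,lab,st,ce=cv2.connectedComponentsWithStats(m); i=1+np.argmax(st[1:,4])
    v,u=np.nonzero(lab==i); rows=[(r,u[v==r].min(),u[v==r].max()) for r in range(lo,v.max()+1)]; cols=[(x,v[u==x].max()) for x in range(u.min(),u.max()+1)]
    print(n,st[i],rows[::3]); pts=[(a,b+.5) for a,b in cols if b>lo]
    X=np.array([back(n,q,p[2]-.010) for q in pts])[:,:2]
    r=LS(lambda w:np.hypot(*(X-w).T)-.058,p[:2],loss="soft_l1",f_scale=.001); e=np.hypot(*(X-r.x).T)-.058
    print(r.x,r.x-p[:2],np.mean(abs(e)<.002),len(X))
```

```text
top [217 154  47  35 776] [(174, np.int64(217), np.int64(260)), (177, np.int64(219), np.int64(259)), (180, np.int64(221), np.int64(257)), (183, np.int64(224), np.int64(253)), (186, np.int64(230), np.int64(249))]
[0.6372698  0.01216764] [-0.00166753  0.00095372] 0.9534883720930233 43
side [228 146  43  33 620] [(163, np.int64(228), np.int64(269)), (166, np.int64(230), np.int64(269)), (169, np.int64(234), np.int64(269)), (172, np.int64(247), np.int64(269)), (175, np.int64(269), np.int64(269)), (178, np.int64(269), np.int64(269))]
[0.63075921 0.02260366] [-0.00817812  0.01138973] 0.5609756097560976 41
```

```bash
C="python3 -m crank"; $C '0.011 -0.009 0.08 0 0 0 0; 0.011 -0.009 0.17 0 0 0 0; 0.011 -0.009 0.25 0 0 0 0; 0.011 -0.009 0.32 0 0 0 0; 0.011 -0.009 0.36 0 0 0 0'; $C '0 0 0.005 0 0 0 0; 0 0 0.01 0 0 0 0'
python3 - <<'E'
from h import *
print(monitor.observe()["ft_force"],rot()[0])
E
```

```text
time: 20.1
position: [0.6398, 0.0154, 0.1448]
tool_rot: [-0.001, 0.963, 0.271, -0.001]
ft_force: [0.7, 0.3, -0.7]
grip_width: 0.0133
finger_force: 59.0
time: 20.35
position: [0.6403, 0.0158, 0.1439]
tool_rot: [-0.001, 0.963, 0.271, -0.001]
ft_force: [0.3, -0.8, -2.0]
grip_width: 0.0126
finger_force: 59.0
[ 0.30917189 -0.76630022 -1.95493625] [0.64028826 0.01583525 0.14393019]
```

Not yet in contact (expected TCP z ≈ 0.138). I'll creep down.

```bash
C="python3 -m crank"; $C '0 -0 0.008 0 0 0 0; 0 0 0.014 0 0 0 0; 0 0 0.014 0 0 0 0'; $C '0 0 0.006 0 0 0 0; 0 0 0.006 0 0 0 0'; $C '0 0 0.004 0 0 0 0; 0 0 0.004 0 0 0 0'
```

```text
time: 20.72
position: [0.64, 0.016, 0.1398]
tool_rot: [-0.001, 0.962, 0.271, -0.001]
ft_force: [-0.3, -0.8, -1.1]
grip_width: 0.0128
finger_force: 59.0
time: 20.98
position: [0.64, 0.0159, 0.1383]
tool_rot: [-0.001, 0.963, 0.271, -0.001]
ft_force: [0.1, 0.0, -1.6]
grip_width: 0.0126
finger_force: 59.0
time: 21.22
position: [0.6401, 0.0159, 0.1381]
tool_rot: [-0.001, 0.962, 0.271, -0.001]
ft_force: [-4.0, 1.6, 8.2]
grip_width: 0.0128
finger_force: 60.2
```

```bash
C="python3 -m crank"; $C '0 0 -0.002 0 0 0 0; 0 0 -0.002 0 0 0 0.15; 0 0 -0.002 0 0 0 0.3; 0 0 -0.002 0 0 0 0.6; 0 0 -0.002 0 0 0 0.6'; $C '0 0 -0.06 0 0 0 0.6; 0 0 -0.15 0 0 0 0.6; 0 0 -0.3 0 0 0 0.6; 0 0 -0.5 0 0 0 0.6; 0 0 -0.7 0 0 0 0.6'
python3 - <<'E'
from h import *
p,R=rot(); plan(([.45,-.2,.33],R))
E
```

```text
time: 21.85
position: [0.64, 0.0159, 0.1376]
tool_rot: [-0.001, 0.963, 0.271, -0.001]
ft_force: [-0.7, 0.7, 0.3]
grip_width: 0.051
finger_force: 0.0
time: 22.48
position: [0.6401, 0.0157, 0.3156]
tool_rot: [-0.001, 0.962, 0.271, -0.001]
ft_force: [-0.3, -0.7, 0.4]
grip_width: 0.0514
finger_force: 0.0
[-1.099  0.339 -0.057  0.     0.     0.   ] mm 288 deg 0
```

Released cleanly. I'll move the arm aside and check with the cameras numerically, since the picture allowance is used up.

```bash
C="python3 -m crank"; $C '-0.95 0.3 -0.05 0 0 0 0.6; -0.95 0.3 -0.05 0 0 0 0.6; -0.95 0.3 -0.05 0 0 0 0.6; -0.95 0.3 -0.05 0 0 0 0.6; -0.95 0.3 -0.05 0 0 0 0.6'
python3 - <<'E'
from h import *
from scipy.optimize import least_squares as LS
im=eyes.camera("top"); cv2.imwrite("pics/end.png",im); eyes.camera("side")
hsv=cv2.cvtColor(im,cv2.COLOR_BGR2HSV); P=np.array([.6385,.0153,.12]); h=proj("top",[P])[0]
m=cv2.inRange(hsv,(10,40,90),(30,180,255)); k=np.zeros_like(m); cv2.circle(k,tuple(int(round(v)) for v in h),32,255,-1); m&=k
nl,lab,st,ce=cv2.connectedComponentsWithStats(cv2.morphologyEx(m,cv2.MORPH_OPEN,np.ones((5,5)))); i=1+np.argmax(st[1:,4]); print(st[i],ce[i],h)
c=max(cv2.findContours((lab==i).astype("uint8"),0,cv2.CHAIN_APPROX_NONE)[0],key=len)[:,0,:]
X=np.array([back("top",q,.13) for q in c])[:,:2]
r=LS(lambda w:np.hypot(*(X-w[:2]).T)-w[2],[*P[:2],.058],loss="soft_l1",f_scale=.002); print("lid",r.x,"pot",P, np.abs(r.fun).max())
a=cv2.imread("pics/top0.png").astype(int); d=np.abs(im.astype(int)-a).max(2)>60
nl,lab,st,ce=cv2.connectedComponentsWithStats(d.astype("uint8")); print([(s[:5].tolist()) for s in st[1:] if s[4]>15])
for n in("top","side"):
  for k in("big_lid","big_lid_bar","glue_pot","plane","hammer","glue_bottle"): print(n,k,[(round(x["score"],2),np.round(x["centre"])) for x in models.boxes_of(n,k)][:3])
print(proj("side",[[.6385,.0153,.148],[.6385,.0153,.08]]))
E
```

```text
time: 23.1
position: [0.4749, -0.1748, 0.3274]
tool_rot: [0.0, 0.963, 0.269, -0.0]
ft_force: [-0.1, 0.2, -1.1]
grip_width: 0.0512
finger_force: 0.0
[ 216  152   44   49 1553] [236.84739214 173.44880876] [237.81135656 173.14670233]
lid [0.63734832 0.01704962 0.05841702] pot [0.6385 0.0153 0.12  ] 0.024044787600254143
[[229, 146, 241, 238, 23971], [216, 151, 53, 58, 1996], [463, 199, 11, 12, 48], [233, 211, 9, 8, 51], [75, 268, 49, 25, 184], [347, 285, 25, 22, 300], [339, 298, 26, 27, 251], [173, 302, 75, 67, 2095], [457, 321, 55, 63, 2429], [128, 348, 56, 36, 955], [240, 353, 13, 4, 29], [183, 368, 11, 16, 112], [220, 373, 40, 11, 229]]
top big_lid [(0.98, array([236., 173.])), (0.59, array([362., 135.]))]
top big_lid_bar [(0.86, array([240., 174.])), (0.79, array([360., 134.])), (0.44, array([261., 262.]))]
top glue_pot [(0.82, array([190., 255.])), (0.62, array([237., 174.])), (0.33, array([350., 260.]))]
top plane [(0.69, array([263., 262.]))]
top hammer [(0.81, array([ 99., 278.])), (0.31, array([263., 152.]))]
top glue_bottle [(0.83, array([315., 143.]))]
side big_lid [(0.64, array([250., 191.])), (0.6, array([306., 166.]))]
side big_lid_bar [(0.78, array([249., 189.])), (0.78, array([303., 165.]))]
side glue_pot [(0.88, array([261., 274.])), (0.72, array([250., 214.])), (0.58, array([324., 191.]))]
side plane [(0.81, array([317., 256.]))]
side hammer [(0.58, array([193., 356.])), (0.5, array([190., 228.]))]
side glue_bottle [(0.87, array([279., 172.]))]
[[248.51209821 183.70938478]
 [248.71326994 203.51808393]]
```

```bash
python3 -c "
from workcell import workorder; print(workorder.close_job())"
```

```text
the job is handed in; nothing more can be done
None
```

The job is handed in after about 23 s: the pot rests in the keep-warm area with the feeler pushed in about 6 mm, and the large lid sits on it within about 2 mm of centre. The plane, hammer and bottle are where they were, as far as the cameras show.

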